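# Make up two frozen-sample dispatch trays

### The job

Make up the two dispatch trays from the stock on the bench: the oblong tray gets the long tube, the jar and the temperature logger, the square tray gets the short tube and the small carton. Lay each tube level on its tray's V-cradle, between the end stops (cap to either side), and stand each other thing flat and right way up inside the ribbed bay that fits it. Never tip the jar over, and leave everything released and at rest.

Things in the scene. Friction and masses are not known exactly. Their poses are not given: they have to be found in the camera images.
- long_tube: Longer of two capped sample tubes: white cylinder 28 mm in diameter, 115 mm long, yellow cap of the same diameter at one end, about 50 g. Lies on a fixed black V-rest (60 mm long, 24 mm wide, 18 mm high), overhanging both its ends. Origin at mid-length on the axis, 26 mm above the bench at the start; y runs along the tube to the cap, x and z turn as it rolls.
- short_tube: Shorter capped sample tube: same look and 28 mm diameter, 70 mm long, about 30 g, on its own fixed V-rest of the same size. Origin at mid-length on the axis, 26 mm above the bench at the start; y runs along the tube to the cap, x and z turn as it rolls.
- jar: Round white sample jar with a yellow lid, 44 mm in diameter, 55 mm high, about 80 g, standing on the bench. Origin at the centre of its underside, z up.
- carton: Small square freezer carton with a white lid (closed, rigid), 52 x 52 x 46 mm high, about 110 g. Origin at the centre of its underside, z up, x and y square to its sides.
- logger: Grey temperature logger: flat block 36 mm (x) by 70 mm (y) by 26 mm high, black display and white button on top, about 60 g. Origin at the centre of its underside, z up, y along it.
- oblong_tray: Fixed aluminium tray 150 (x) by 220 mm (y), floor 5 mm, rim 12 mm high. Origin: centre of underside; x points to the V-cradle side. Cradle along y: two black V-blocks at x 42, y -24 and 24 mm; a seated tube's axis is at x 42 mm, 29 mm up; end stops 25 mm high at y -67 and 67 mm. Bays in black ribs 5 mm high, centred at x -30 mm: jar's 68 x 68 mm at y -66 mm, logger's 60 (x) by 94 (y) mm at y 52 mm.
- square_tray: Fixed aluminium tray 150 x 150 mm, floor 5 mm, rim 12 mm high. Origin: centre of underside; x points to the V-cradle side. Cradle along y: two black V-blocks at x 42, y -24 and 24 mm; a seated tube's axis is at x 42 mm, 29 mm up; end stops 25 mm high at y -45 and 45 mm. One bay in black ribs 5 mm high, for the carton: 74 x 74 mm, centred at x -30, y 0.
There are look-alikes about, which are no part of the job. Leave any brown or pink look-alike of the long_tube alone. Leave any pink or red look-alike of the jar alone.

How it is judged:
At the end, for the whole second after the job is handed in: Each tube on its own tray's V-cradle: axis within 7 mm sideways, 5 mm in height and 0.1 rad of the seat, centred within 14 mm. Jar, logger and carton in their bays: within 15 mm of the centre in x and y, 3 mm of the floor, 0.08 rad of upright. All at rest (x of long_tube in the frame of oblong_tray between 0.035 and 0.049 m and y of long_tube in the frame of oblong_tray between -0.014 and 0.014 m and z of long_tube in the frame of oblong_tray between 0.0238 and 0.0338 m and angle between the y axis of long_tube and the y axis of oblong_tray, either way round below 0.1 rad and linear speed of each of long_tube, jar, logger, short_tube, carton below 0.02 m/s and angular speed of each of long_tube, jar, logger, short_tube, carton below 0.3 rad/s and x of jar in the frame of oblong_tray between -0.045 and -0.015 m and y of jar in the frame of oblong_tray between -0.081 and -0.051 m and z of jar in the frame of oblong_tray between 0.002 and 0.008 m and angle between each of jar, logger, carton's own z axis and vertical below 0.08 rad and x of logger in the frame of oblong_tray between -0.045 and -0.015 m and y of logger in the frame of oblong_tray between 0.037 and 0.067 m and z of logger in the frame of oblong_tray between 0.002 and 0.008 m and x of short_tube in the frame of square_tray between 0.035 and 0.049 m and y of short_tube in the frame of square_tray between -0.014 and 0.014 m and z of short_tube in the frame of square_tray between 0.0238 and 0.0338 m and angle between the y axis of short_tube and the y axis of square_tray, either way round below 0.1 rad and x of carton in the frame of square_tray between -0.045 and -0.015 m and y of carton in the frame of square_tray between -0.015 and 0.015 m and z of carton in the frame of square_tray between 0.002 and 0.008 m); the robot touches nothing.
It fails at once if the jar is tipped over (more than about 35 degrees) (angle between jar's own z axis and vertical above 0.6 rad).
It also fails if it takes over 128 s, if anything falls off the work surface, if the arm or the gripper's body presses on something with over 40 N, if the wrist force passes 120 N, or if a joint passes its speed limit or range.

### The arm

A 6-joint arm with a two-finger parallel gripper is mounted at the origin on the work surface. World frame = base frame: x ahead of the robot, y to its left, z up, the work surface at z = 0. Lengths are in m, angles in rad, forces in N, time in s.
With the tool pointing down it reaches from about 0.35 to 0.975 m from the base axis. Payload 7.1 kg.
Tool frame: the origin (TCP) lies midway between the tips of the shut fingers; the grasp point (between the pads) lies 19 mm behind it; z points along the fingers, x is the direction in which the jaws open and shut, and the axes are right-handed (so a half turn about z gives the same grasp; the last joint's range is limited). The gripper opens to 88 mm and grips with 3 to 60 N. Pads are 20 mm wide; open, the fingers measure 115 mm over their backs; the gripper's body (75 mm by 178 mm) begins 61 mm behind the grasp point.
Start: joints at [1.252, 0.423, 1.63, -0, 1.089, -0.019], TCP at [0.185, 0.597, 0.223] pointing down, gripper open.
Joint ranges: [-3, 3], [-0.9, 2.11], [0.09, 2.58], [-1.31, 4.45], [0.11, 2.69], [-2.54, 2.54]. Speed limits (rad/s): [2.39, 2.39, 3.01, 3.14, 3.14, 3.14].

### API

Orientations are given as a unit quaternion [w, x, y, z].
In Python, from station import move_pose, movel, movej, command_gripper, wait, inverse_kinematics, read_camera, camera_info, MotionError, job_done, get_time, get_joint_pos, get_qvel, get_effort, get_tcp_pos, get_ee_rot, get_ft_force, get_ft_torque, get_grip_width gives the robot as it stands. Calls block until the motion is done:
- move_pose(position, orientation): joint-space move of the TCP to a pose.
- movel(position, frame=None, v=0.15, until_force=None): straight line of the TCP; frame=None keeps the orientation; v is the mean speed in m/s. With until_force (N) it stops when the force on the tool has changed by that much, and returns True; else False.
- movej(angles): joint-space move.
- command_gripper(opening): opening from 0.0 (shut) to 1.0 (fully open); the grip force is fixed at half the most; returns when the fingers have stopped.
- wait(seconds).
- inverse_kinematics(position, orientation): joint angles nearest the present ones, or None.
- read_camera(name): name is "scene" or "top"; returns the picture (480x640x3 uint8, red, green, blue); there is no depth.
- camera_info(name): a dict with "intrinsics" (3x3 intrinsics, pixels), "dist" ([k1, k2, p1, p2, k3] as OpenCV has them; the pictures are not rectified), "T" (4x4, takes a point from camera to world coordinates). Camera axes: x right, y up, looking along -z (the intrinsics and any distortion apply to the point x, -y, -z); pixel columns grow to the right and rows downward; lengths in m; the calibration is good to about 2 mm. A picture is of the moment at which its call begins. camera_info takes no time and is no camera call.
A pose or a line that the arm cannot do raises MotionError and nothing moves.
- job_done(): hands the job in, once; it reports no verdict.
Readings, each from a call of its own:
- get_time(): time.
- get_joint_pos(): joint angles.
- get_qvel(): joint speeds.
- get_effort(): joint torques, N m.
- get_tcp_pos(): TCP position.
- get_ee_rot(): TCP orientation.
- get_ft_force(): force on the tool from outside, world axes, zero at the start.
- get_ft_torque(): the same for the moment, N m.
- get_grip_width(): opening from 0.0 (shut) to 1.0 (fully open).
Only numpy, scipy, OpenCV 4.12 (cv2) and the standard library are available. Lean on these libraries where they do the work, as an engineer would, in place of code of your own. Each camera call takes 0.05 s, during which the arm holds its last target. There are 200 camera calls.

## Working session

There is one attempt and no reset: what is moved stays moved. The work goes in short steps, each a Python script; the robot and the scene stay as the last script left them, time stands still between calls to the robot, and variables do not carry over. Pictures are saved under pics/ and viewed, about 12 in all and at most 16, crops included, and the job is handed in when it is done.

```bash
mkdir -p pics; ls; python3 - <<'E'
from station import *
import cv2
for n in("top","scene"):
    cv2.imwrite(f"pics/{n}0.png",read_camera(n)[:,:,::-1]); i=camera_info(n); print(n,i)
print(get_time(),get_ee_rot(),get_tcp_pos())
E
```

```text
pics
top {'intrinsics': array([[519.55894593,   0.        , 315.76187819],
       [  0.        , 519.55894593, 241.0082485 ],
       [  0.        ,   0.        ,   1.        ]]), 'dist': array([0.05109446, 0.        , 0.        , 0.        , 0.        ]), 'T': array([[ 0.01990062,  0.99486429, -0.09924214,  0.32234022],
       [-0.99977886,  0.01912707, -0.00874   , -0.10369528],
       [-0.0067969 ,  0.09939413,  0.99502493,  1.47748451],
       [ 0.        ,  0.        ,  0.        ,  1.        ]])}
scene {'intrinsics': array([[618.0414709 ,   0.        , 322.77906957],
       [  0.        , 618.0414709 , 242.5730791 ],
       [  0.        ,   0.        ,   1.        ]]), 'dist': array([-0.01864269,  0.        ,  0.        ,  0.        ,  0.        ]), 'T': array([[-0.3681231 , -0.63200029,  0.68195382,  1.40099682],
       [ 0.92976679, -0.2467751 ,  0.27319548,  0.29235872],
       [-0.00437039,  0.73462758,  0.67845649,  0.98104321],
       [ 0.        ,  0.        ,  0.        ,  1.        ]])}
0.1 [ 4.05709209e-04  8.04758271e-01  5.93602258e-01 -5.65141878e-04] [0.18438051 0.59668033 0.22196893]
```

View pics/top0.png

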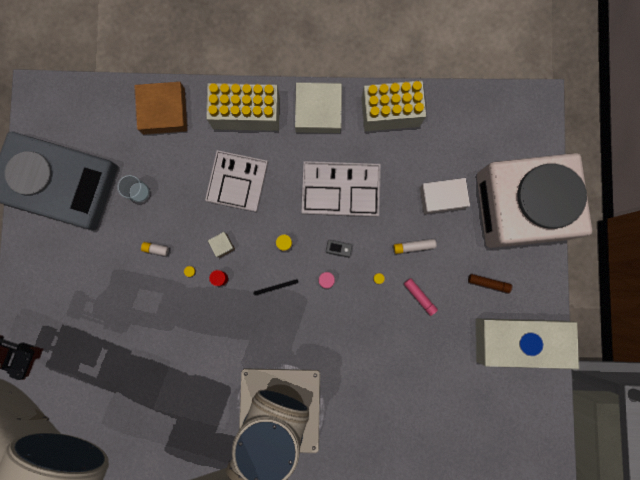

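View pics/scene0.png

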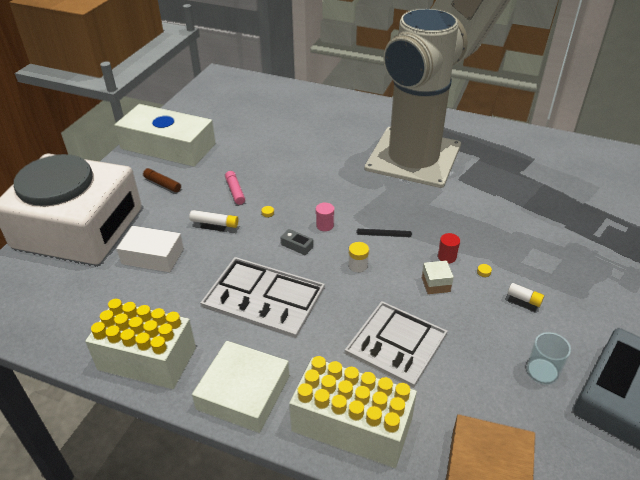

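Top view: the square tray is at (237,181) and the oblong tray at (341,188), both with the cradle side up (+x).

Candidates:
- **Long tube:** white with yellow cap (415,246), pink (421,296), brown (490,283). I choose (415,246).
- **Short tube:** (155,249).
- **Jar:** yellow lid (284,242), red (218,278), pink (327,280), loose yellow discs (190,271) and (379,279). I choose (284,242).
- **Carton:** (221,244), against the bigger white boxes (446,195) and (318,107). I choose (221,244).
- **Logger:** (339,247), against the black bar (276,287). I choose (339,247).

```bash
cat > h.py <<'E'
import numpy as np, cv2
from station import *
def cast(n,px,z):
    i=camera_info(n); px=np.array(px,float).reshape(-1,1,2)
    u=cv2.undistortPoints(px,i["intrinsics"],i["dist"]).reshape(-1,2)
    d=np.c_[u[:,0],-u[:,1],-np.ones(len(u))]@i["T"][:3,:3].T; o=i["T"][:3,3]
    z=np.broadcast_to(z,len(u))
    return o+d*((z-o[2])/d[:,2])[:,None]
def proj(n,P):
    i=camera_info(n); T=np.linalg.inv(i["T"]); p=np.atleast_2d(P)@T[:3,:3].T+T[:3,3]
    return cv2.projectPoints(p*[1,-1,-1],np.zeros(3),np.zeros(3),i["intrinsics"],i["dist"])[0].reshape(-1,2)
def rect(pts):  # world pts -> centre, size, angle of long side
    c,(w,h),a=cv2.minAreaRect((pts[:,:2]*1000).astype(np.float32))
    if w<h: w,h,a=h,w,a+90
    return np.round(np.array(c)/1000,4),round(w,1),round(h,1),round((a+90)%180-90,1)
E
python3 - <<'E'
from h import *
im=cv2.imread("pics/top0.png"); sc=cv2.imread("pics/scene0.png")
def masks(im):
    h=cv2.cvtColor(im,cv2.COLOR_BGR2HSV); H,S,V=cv2.split(h)
    return dict(yellow=(H>15)&(H<35)&(S>150)&(V>110), white=(S<60)&(V>140), black=V<40, bright=V>125)
for n,img in(("top",im),("scene",sc)):
    for k,m in masks(img).items():
        if k=="bright" : continue
        nb,l,st,c=cv2.connectedComponentsWithStats(m.astype(np.uint8))
        for j in range(1,nb):
            x,y,w,hh,a=st[j]
            if a<15 or a>9000 : continue
            if n=="top" and not(130<c[j][0]<470 and 130<c[j][1]<310): continue
            if n=="scene" and not(180<c[j][0]<560 and 190<c[j][1]<390): continue
            ys,xs=np.where(l==j)
            z={"yellow":.026,"white":.012,"black":.010}[k]
            print(n,k,c[j].round(1),a,(w,hh),cast(n,c[j],z)[0,:2].round(4),rect(cast(n,np.c_[xs,ys],z))[1:])
a=cv2.resize(im[140:290,130:330],None,fx=4,fy=4,interpolation=cv2.INTER_CUBIC)
b=cv2.resize(im[140:290,270:470],None,fx=4,fy=4,interpolation=cv2.INTER_CUBIC)
cv2.imwrite("pics/c1.png",a);cv2.imwrite("pics/c2.png",b)
E
```

```text
top yellow [283.5 242.1] 200 (np.int32(16), np.int32(16)) [ 4.622e-01 -3.000e-04] (42.0, 41.7, 46.2)
top yellow [144.9 246.5] 75 (np.int32(10), np.int32(10)) [0.4424 0.3862] (25.6, 23.4, -12.9)
top yellow [398.4 248. ] 71 (np.int32(9), np.int32(9)) [ 0.452  -0.3226] (22.5, 22.3, 1.1)
top yellow [188.9 270.9] 94 (np.int32(11), np.int32(11)) [0.3765 0.261 ] (27.9, 27.2, 46.8)
top yellow [378.6 278.2] 97 (np.int32(11), np.int32(11)) [ 0.3666 -0.2679] (27.9, 27.8, -88.8)
top white [238.5 177.9] 1307 (np.int32(59), np.int32(58)) [0.6459 0.1343] (146.2, 141.7, -10.7)
top white [339.9 181.6] 1737 (np.int32(78), np.int32(53)) [ 0.6407 -0.1565] (218.0, 147.2, 89.4)
top white [234.  190.8] 581 (np.int32(29), np.int32(28)) [0.6084 0.1459] (69.9, 68.8, 79.0)
top white [446.1 194.1] 1201 (np.int32(47), np.int32(33)) [ 0.6098 -0.4589] (121.1, 80.5, -81.5)
top white [321.9 198.3] 593 (np.int32(33), np.int32(20)) [ 0.5914 -0.106 ] (90.2, 54.2, 88.7)
top white [363.1 199.9] 481 (np.int32(23), np.int32(22)) [ 0.589  -0.2236] (62.7, 60.9, -89.4)
top white [363. 214.] 17 (np.int32(17), np.int32(1)) [ 0.
[... 2333 characters left out ...]
) [0.6122 0.1486] (71.4, 69.6, 79.2)
scene white [542.7 370. ] 506 (np.int32(29), np.int32(23)) [0.606  0.4201] (51.8, 50.2, -68.8)
scene black [212.4 226.7] 117 (np.int32(25), np.int32(8)) [ 0.4689 -0.3644] (61.4, 16.6, -81.5)
scene black [384.  233.5] 124 (np.int32(53), np.int32(7)) [0.3432 0.0239] (122.4, 14.5, -72.1)
scene black [235.8 276.7] 95 (np.int32(38), np.int32(32)) [ 0.5964 -0.2355] (75.6, 73.3, -1.4)
scene black [224.6 296.2] 47 (np.int32(6), np.int32(13)) [ 0.6565 -0.231 ] (33.6, 10.6, 28.1)
scene black [522.2 303.2] 145 (np.int32(29), np.int32(15)) [0.4471 0.3591] (56.7, 15.0, 79.5)
scene black [243.5 305.4] 31 (np.int32(10), np.int32(9)) [ 0.6649 -0.1816] (21.1, 14.0, -12.0)
```

View pics/c1.png

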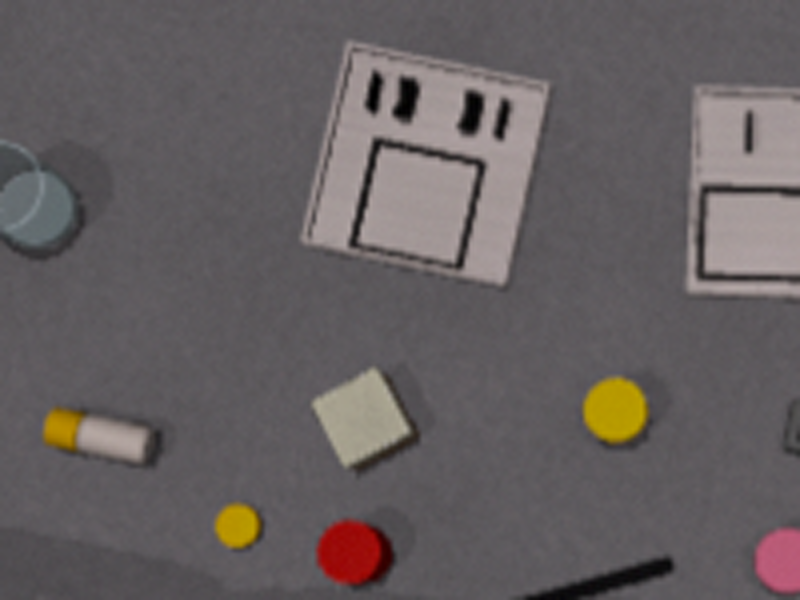

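View pics/c2.png

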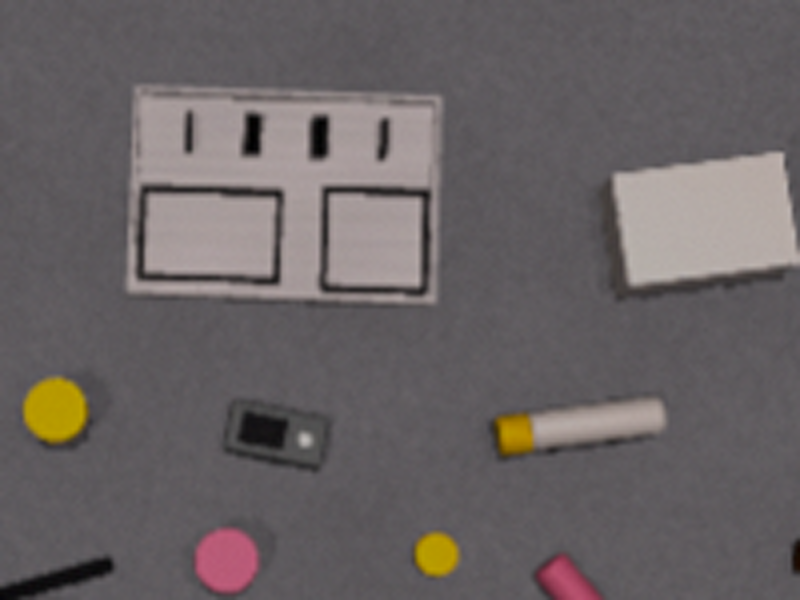

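The crops confirm the choices: square tray with one bay, oblong tray with logger bay to the left (+y) and jar bay to the right, both real tubes capped on the left. Bay floors from both cameras agree to about 1 mm once cast at z=0.005. Now the object poses.

```bash
python3 - <<'E'
from h import *
S=4
for n,boxes in(("top",dict(long=(388,232,444,260,.026),short=(135,238,174,260,.026),carton=(205,230,237,260,.046),logger=(320,234,358,262,.026),jar=(272,230,296,254,.055))),
 ("scene",dict(long=(185,205,243,234,.026),short=(503,280,548,310,.026),jar=(346,240,372,262,.055)))):
    im=cv2.imread(f"pics/{n}0.png")
    for k,(x0,y0,x1,y1,z) in boxes.items():
        c=cv2.resize(im[y0:y1,x0:x1],None,fx=S,fy=S,interpolation=cv2.INTER_CUBIC)
        h=cv2.cvtColor(c,cv2.COLOR_BGR2HSV).astype(int); H,Sa,V=h[...,0],h[...,1],h[...,2]
        yel=(Sa>120)&(V>100)&(H>15)&(H<35)
        g=c.astype(int)
        m=yel if k=="jar" else (V>125)|yel
        if k=="logger":
            bg=np.median(g.reshape(-1,3),0); m=(np.abs(g-bg).sum(2)>22)
            m=cv2.morphologyEx(m.astype(np.uint8),cv2.MORPH_OPEN,np.ones((5,5)))>0
        nb,l,st,ce=cv2.connectedComponentsWithStats(m.astype(np.uint8)); j=1+st[1:,4].argmax()
        ys,xs=np.where(l==j); px=np.c_[(xs+.5)/S-.5+x0,(ys+.5)/S-.5+y0]
        P=cast(n,px,z)[:,:2]; w,v=np.linalg.eigh(np.cov(P.T)); a=np.degrees(np.arctan2(v[1,1],v[0,1]))%180
        print(n,k,P.mean(0).round(4),"pca",a.round(1),"rect",rect(P),np.median(g.reshape(-1,3),0) if k=="logger" else "")
        if k=="logger":
            d=(V<45); cv2.imwrite("pics/lm.png",m*255)
E
```

```text
top long [ 0.4592 -0.3665] pca 98.7 rect (array([ 0.4583, -0.3689]), 117.0, 27.1, -82.5) 
top short [0.4382 0.3648] pca 79.0 rect (array([0.4389, 0.3634]), 71.5, 27.4, 80.8) 
top carton [0.4522 0.1747] pca 5.3 rect (array([0.4523, 0.1748]), 53.0, 52.0, 29.0) 
top logger [ 0.4482 -0.1543] pca 80.3 rect (array([ 0.4478, -0.1561]), 77.2, 45.2, 80.7) [93. 89. 93.]
top jar [ 0.4597 -0.0023] pca 134.2 rect (array([ 0.4596, -0.0021]), 44.8, 44.3, -62.2) 
scene long [ 0.4522 -0.3692] pca 107.4 rect (array([ 0.4582, -0.3674]), 152.1, 105.4, -68.7) 
scene short [0.4292 0.3617] pca 131.2 rect (array([0.4346, 0.3608]), 113.3, 84.0, -68.7) 
scene jar [0.465 0.001] pca 18.2 rect (array([0.4647, 0.0013]), 57.2, 43.6, 19.8) [ WARN:0@0.723] global loadsave.cpp:1063 imwrite_ Unsupported depth image for selected encoder is fallbacked to CV_8U.
```

```bash
cat >> h.py <<'E'
from math import radians as R, pi
def q(th,p):
    az=np.arctan2(p[1],p[0]); th=az+((th-az+pi/2)%pi-pi/2)
    return np.array([0,np.cos(th/2),np.sin(th/2),0])
def pick(p,th,z,opening,zt=.15):
    command_gripper(opening/.088); Q=q(th,p)
    move_pose([*p,zt],Q)
    hit=movel([*p,z],v=.15,until_force=12)
    command_gripper(0.0); w=get_grip_width()*88
    print("pick hit",hit,"tcp",np.round(get_tcp_pos(),4),"width mm",round(w,1),"t",get_time())
    movel([*p,zt],v=.2); print("width lifted",round(get_grip_width()*88,1),np.round(get_ft_force(),2))
def place(p,th,z,rel,zt=.15):
    move_pose([*p,zt],q(th,p))
    movel([*p,z+.03],v=.15)
    hit=movel([*p,z],v=.04,until_force=6)
    print("place hit",hit,np.round(get_tcp_pos(),4))
    command_gripper(rel/.088); wait(.3)
    movel([*p,zt],v=.15); print("t",get_time())
OB=(np.array([.6206,-.1581]),R(-.9)); SQ=(np.array([.6385,.1415]),R(-10.9))
def tw(t,x,y):
    o,a=t; return o+np.array([x*np.cos(a)-y*np.sin(a),x*np.sin(a)+y*np.cos(a)])
E
python3 - <<'E'
from h import *
pick([.4387,.3636],R(79.9-90),.013,56)
p=tw(SQ,.042,0); print(p); place(p,SQ[1],.0165,40)
pick([.4587,-.3685],R(8),.013,56)
p=tw(OB,.042,0); print(p); place(p,OB[1],.0165,40)
move_pose([.45,.35,.25],q(0,[.45,.35])) 
for n in("top","scene"): cv2.imwrite(f"pics/{n}1.png",read_camera(n)[:,:,::-1])
a=cv2.imread("pics/top1.png")[140:290,190:390]; b=cv2.imread("pics/scene1.png")[230:380,190:450]
cv2.imwrite("pics/d1.png",np.vstack([cv2.resize(a,(400,300),interpolation=2),cv2.resize(b,(520,300),interpolation=2)[:,60:460]]))
E
```

```text
pick hit False tcp [0.4362 0.3637 0.0129] width mm 27.1 t 3.6667
width lifted 26.8 [-1.16 -0.18 -0.82]
[0.67974227 0.13355799]
place hit True [0.6786 0.1335 0.0161]
t 9.7
pick hit False tcp [ 0.4571 -0.3683  0.0129] width mm 27.2 t 13.9167
width lifted 27.6 [ 0.1  -0.37 -0.35]
[ 0.66259482 -0.15875971]
place hit True [ 0.662  -0.1585  0.016 ]
t 19.85
```

View pics/d1.png

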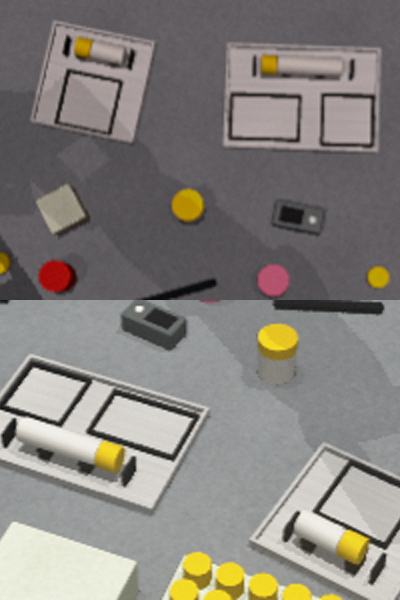

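Both tubes are seated between their stops, and the bays are clear. Next are the logger, jar and carton.

```bash
python3 - <<'E'
from h import *
pick([.4515,.1747],R(29),.011,72,.16)
place(tw(SQ,-.030,0),SQ[1]+pi/2,.0165,64,.16)
pick([.4597,-.0022],R(0),.014,64,.17)
place(tw(OB,-.030,-.066),OB[1]+pi/2,.0195,56,.17)
pick([.449,-.1545],R(-9.5),.007,56,.15)
place(tw(OB,-.030,.052),OB[1],.0125,46,.15)
move_pose([.45,.35,.25],q(0,[.45,.35])) 
for n in("top","scene"): cv2.imwrite(f"pics/{n}2.png",read_camera(n)[:,:,::-1])
a=cv2.imread("pics/top2.png")[140:240,190:390]; b=cv2.imread("pics/scene2.png")[230:390,190:460]
cv2.imwrite("pics/e1.png",cv2.resize(a,(800,400),interpolation=2));cv2.imwrite("pics/e2.png",cv2.resize(b,(800,474),interpolation=2))
E
```

```text
pick hit False tcp [0.4515 0.1747 0.0112] width mm 52.0 t 24.7833
width lifted 51.7 [-0.6  0.5 -2. ]
place hit True [0.6084 0.147  0.0162]
t 30.4083
pick hit False tcp [ 0.4596 -0.0022  0.014 ] width mm 43.6 t 33.6167
width lifted 43.8 [ 1.09 -0.59 -0.47]
place hit True [ 0.5889 -0.2234  0.0191]
t 39.6667
pick hit False tcp [ 0.4489 -0.1545  0.007 ] width mm 35.5 t 43.0917
width lifted 35.8 [-1.16  0.35 -1.45]
place hit True [ 0.5908 -0.1055  0.012 ]
t 48.5167
```

View pics/e1.png

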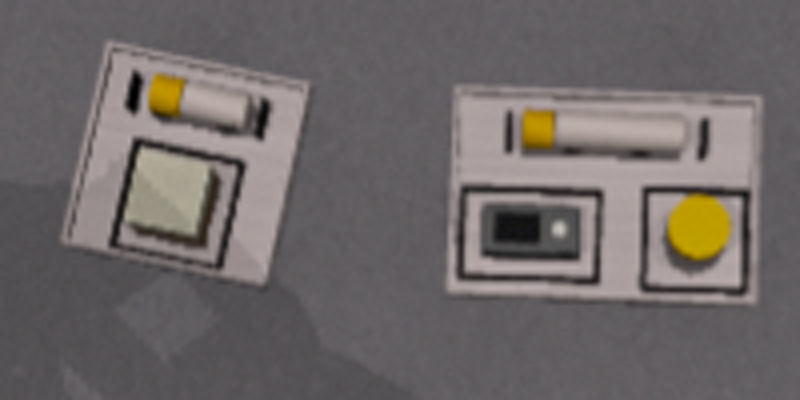

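View pics/e2.png

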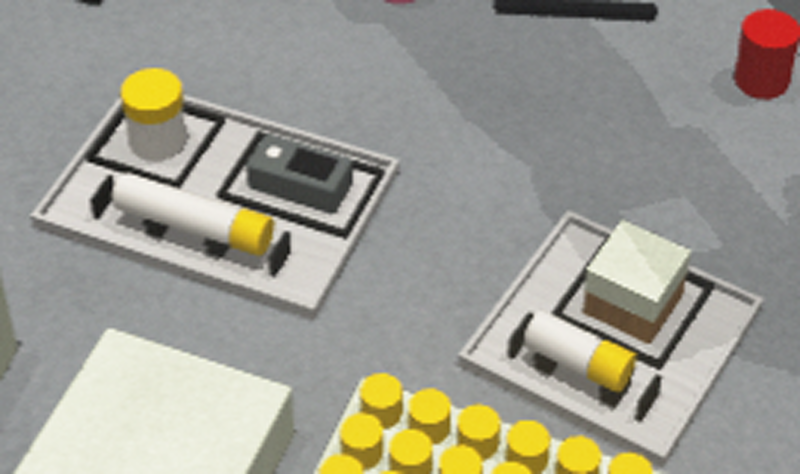

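Both views show everything upright and inside its place. Before handing in I'll check the positions in the tray frames.

```bash
python3 - <<'E'
from h import *
S=4; im=cv2.imread("pics/top2.png")
for k,(x0,y0,x1,y1),z,t in(("long",(319,164,363,181),.029,OB),("short",(225,156,256,174),.029,SQ),("jar",(353,186,376,208),.060,OB),("carton",(219,175,243,201),.051,SQ),("logger",(308,188,337,207),.031,OB)):
    c=cv2.resize(im[y0:y1,x0:x1],None,fx=S,fy=S,interpolation=cv2.INTER_CUBIC)
    H,Sa,V=cv2.split(cv2.cvtColor(c,cv2.COLOR_BGR2HSV)); yel=(Sa>120)&(V>90)&(H>15)&(H<35)
    if k=="jar": m=yel
    elif k=="logger": m=V<100
    elif k=="carton": m=(c[...,1]>=c[...,2])&(V>90)
    else: # cap + its axis end: cap centroid
        m=yel
    nb,l,st,ce=cv2.connectedComponentsWithStats(m.astype(np.uint8)); j=1+st[1:,4].argmax()
    ys,xs=np.where(l==j); P=cast("top",np.c_[(xs+.5)/S-.5+x0,(ys+.5)/S-.5+y0],z)[:,:2]
    o,a=t; A=np.array([[np.cos(a),np.sin(a)],[-np.sin(a),np.cos(a)]]); L=(P-o)@A.T*1000
    r=rect(L/1000); print(k,"mean",L.mean(0).round(1),"rect",r,"ymax",L[:,1].max().round(1))
E
```

```text
long mean [43.2 48. ] rect (array([0.043 , 0.0482]), 27.0, 23.1, -1.3) ymax 59.6
short mean [42.9 21. ] rect (array([0.0427, 0.0211]), 28.2, 24.1, 4.8) ymax 33.2
jar mean [-29.5 -65.1] rect (array([-0.0297, -0.0654]), 45.9, 43.6, -42.9) ymax -43.3Traceback (most recent call last):
  File "<stdin>", line 11, in <module>
ValueError: attempt to get argmax of an empty sequence
```

```bash
python3 -c "
from station import *
wait(.5); print(get_time(),get_ft_force()); job_done()"
```

```text
50.8917 [ 0.83778241  0.10714016 -0.13394118]
the job is handed in; nothing more can be done
```

I filled both trays and handed the job in at about 51 s. The long tube, jar and logger are in the oblong tray, and the short tube and carton are in the square one. Every grasp and placing worked first time, the grip widths matched the parts, and I did not touch the look-alikes.

**Final pictures:** both camera views show the tubes seated between their end stops, and the jar, logger and carton upright in their bays. The gripper was clear of everything.

**Measured in the tray frames:**
- **Long tube:** about 1 mm off sideways and 2 mm off centre along the cradle.
- **Short tube:** about 1 mm off sideways and 2 mm off centre along the cradle. Its angle is judged by eye from the pictures, as is the long tube's.
- **Jar:** within 1 mm of its bay centre.
- **Logger and carton:** not measured. My check script failed on the carton mask before reaching the logger, so these rest on the pictures and on the release positions, which were within about 1 mm of the bay centres.

**One disagreement:** closing on the tubes in their fixed rests pulled the tool about 2 mm toward −x. The camera positions may therefore be about 2 mm off in x, which is within the stated calibration and the tolerances.

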